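# Shake the dust filter, then hold the inspection flap at its mark

## Robot

A 6-joint arm with a two-finger parallel gripper is mounted at the origin on a cart in front of the work surface, level with it; the furniture and walls round the work are solid. World frame = base frame: x ahead of the robot, y to its left, z up, the work surface at z = 0. Lengths are in mm, angles in rad, forces in N, time in s.
With the tool pointing down it reaches from about 300 to 775 mm from the base axis. Payload 14.6 kg.
Tool frame: the origin (TCP) lies at the very end of the fingers, on their centre line; the grasp point (between the pads) lies 19 mm behind it; z points along the fingers, y is the line along which they close (so a half turn about z gives the same grasp; the last joint's range is limited). The gripper opens to 94 mm and grips with 3 to 60 N. Pads are 16 mm wide; open, the fingers measure 119 mm over their backs; the gripper's body (75 mm by 177 mm) begins 78 mm behind the grasp point.
Start: joints at [-1.379, 0.3, 1.521, -0, 1.321, -0.067], TCP at [140.75, -531.675, 205.446] pointing down, gripper open.
Joint ranges: [-3.03, 3.03], [-0.79, 2.21], [0.23, 2.52], [-1.04, 4.18], [0, 3.07], [-2.55, 2.55]. Speed limits (rad/s): [2.22, 2.22, 2.57, 3.14, 3.14, 3.14].

## Interface

Orientations are given as [roll, pitch, yaw] about the fixed x, y, z axes, in that order (R = Rz(yaw) Ry(pitch) Rx(roll)).
In Python, from cell import read_state, viewer, manip, models gives the robot as it stands.
- The arm moves only by the tool carry_out, never from a script. Its argument "deltas" is a list of rows, each an object with "dp": the shift along the tool's x, y, z in mm, a list of three; "roll": the turn about the tool's z in degrees; "gripper": the opening, from -1 (shut) to 1 (fully open), so that 0 is half open. In form: [{"dp": [tx, ty, tz], "roll": roll, "gripper": gripper}, ...]. A call has 1 to 12 rows; each row is the pose to reach, as a shift and turn from the pose commanded when the call began, along the tool's axes at that moment; what a row does not reach only later rows make up. A row lasts 1/12 s, in which the tool goes at most 41.7 mm and 7.16 degrees, less where a joint would pass 70% of its speed; a pose out of reach is approached as far as the arm can. A call with a gripper value outside its range is refused whole. The fingers move at their own pace and stop on an object; "newtons" is the grip in N (left out, the last holds). Time passes only in rows, so rows that repeat a pose let the fingers close. It gives the time, the measured TCP pose, the force, the opening and the grip force at its end, in the units of the state.
- read_state(): the state, without advancing time (a new reading comes with each control period).
- viewer.camera(name): name is "side" or "top" or "wrist"; returns the picture (384x512x3 uint8, red, green, blue); there is no depth.
- viewer.camera_params(name): a dict with "fovy" (degrees; the focal length in pixels is half the picture's height over the tangent of half this angle, whatever the lens; pixels are square), "cx", "cy" (the principal point, pixels), "eye" and "attitude" of the camera in the world; the wrist camera has in their place "T_tool_cam" (4x4, takes a point from camera to tool coordinates, whose origin is the TCP and whose axes are the flange's). Camera axes: x right, y up, looking along -z (the intrinsics and any distortion apply to the point x, -y, -z); pixel columns grow to the right and rows downward; lengths in mm; the calibration is good to about 2 mm. A picture is of the moment at which its call begins: read the wrist's pose just before it. camera_params takes no time and is no camera call.
- manip.sign_off(): hands the job in; it is judged then, once.
Trained networks look in the newest picture that a camera, given by its name, has taken for a name from the list of things; names that differ only in an ending like _2 or _b are one class to them, and where a whole thing is asked for, a point or a joint stands for the part that bears it (a point fixed in the world has none). Each returns a list of dicts, best first, with "p" (0 to 1); they miss things now and then, are a little off and sometimes report something else, mostly with a low value. They report only what shows in the picture. A call takes as long as a camera call.
- models.cut_out(camera, label): "region" (384x512 bool, what is visible of it) and "box" ([left, top, right, bottom] in pixels, round what is visible of it).
The state is a dict: "clock": time; "joints": joint angles; "qd": joint speeds; "effort": joint torques, N m; "eef_pos": TCP position; "eef_rot": TCP orientation; "wrist_force": force on the tool from outside, world axes, zero at the start; "moment": the same for the moment, N m; "finger_gap": finger opening in mm; "finger_force": force on a finger pad.
Only numpy, scipy, OpenCV 4.12 (cv2) and the standard library are available. Lean on these libraries where they do the work, as an engineer would, in place of code of your own. Each camera call takes 0.05 s, during which the arm holds its last target. There are 200 camera calls.

## Task

Shake the filter of the small grey dust trap clean: pull its lever with the black sideways grip towards you as far as it goes, then let go so that it springs all the way back. Then lift the blue flap by its black bar until its yellow pointer is level with the red mark on the quadrant, and finish while still holding it there, for it falls shut if released. Leave the red mark and the loose things on the worktop where they are.

Things in the scene. Friction and masses are not known exactly. Their poses are not given: they have to be found in the camera images.
- dust_trap: grey sheet-metal box, 110 (x) x 150 (y) x 100 mm high, bolted down on the worktop; origin at the centre of its underside; its own +y side carries the aluminium quadrant and faces the robot (within 0.35 rad), so that its own x points to the robot's left; the flap's hinge and the lever are on its +x (left) side, the flap's bar over its -x (right) side, which has a round black cap
- lever_pivot (a point): point on the horizontal pivot axis of the lever, beside the +x side of the trap, 50 mm above the worktop, at (89, 10, 50) mm in the trap's frame; the axis runs along the trap's x, and the lever swings in the upright plane through this point along the trap's y
- lever_grip (a point): centre of the lever's black round grip, 16 mm in diameter and 64 mm long, lying level along the trap's x; it sticks out to the trap's +x from the top of the lever's 10 mm steel rod, this centre 43 mm beyond the rod, hence at x = 132 mm in the trap's frame, and 130 mm from the pivot axis; at rest the rod leans 0.35 rad from upright away from the robot (trap's -y), grip centre 172 mm above the worktop; at the stop it leans 0.45 rad towards the robot (trap's +y)
- shaker_lever (a joint): angle of the lever in rad: 0 at rest, 0.8 at its stop towards the robot; a spring returns it, about 3 N at the grip at rest and 8 N at the stop
- flap_hinge (a point): centre of the flap's horizontal hinge axis, which runs along the trap's y at the top edge of the trap's +x side, 104 mm above the worktop, at (55, 0, 104) mm in the trap's frame; it does not move
- flap_bar (a point): centre of the black grip bar of the flap: 12 mm in diameter, 98 mm long along the trap's y, clear for fingers between its two arms (86 mm apart). With the flap shut it lies 125 mm from the hinge axis towards the trap's -x and 32 mm above it (136 mm above the worktop, 30 mm above the blue panel) and it turns about the hinge with the flap
- flap (a joint): angle of the blue flap in rad: 0 shut (level), grows as its -x edge with the bar rises; stop at 1.35. Panel 114 x 156 x 4 mm, 0.25 to 0.5 kg with its bar; nearly frictionless hinge, falls shut if released
- flap_pointer (a point): tip part of the flap's yellow pointer, beside the +y edge of the flap, 115 mm from the hinge axis, pointing straight away from it; level with the hinge when the flap is shut, then at (-60, 83, 104) mm in the trap's frame
- red_mark (a point): centre of the red clamp mark (34 mm long, 6 mm thick, 20 mm wide plus a small knob) on the aluminium quadrant on the trap's +y side, 115 mm from the hinge axis and 10 mm beside the pointer's path; it lies on a line from the hinge axis and is tight
- mark (a joint): angle of the red mark about the flap's hinge axis in rad, measured as the flap's angle is: the flap is at its mark when both values are equal (somewhere from 0.5 to 0.95)
- red_bar: loose bar of polishing compound, red with a pale wrapper, 33 x 85 x 31 mm, leave alone
- brown_bar: loose bar of polishing compound, brown with a pale wrapper, 33 x 90 x 31 mm, leave alone
- sanding_block: loose brown sanding block, 51 x 81 x 22 mm, leave alone
- tape: loose roll of brown tape, 85 mm across, 24 mm high, leave alone
- marker_pen: loose white and black marker pen, 135 mm long, leave alone

How it is judged:
By the outcome, as a careful person would: the job done as asked, in the order asked, and still so for the second after the job is handed in, while the arm keeps its last pose, push and grip.
It also fails if it takes over 48 s, if anything falls off the work surface, if the arm or the gripper's body presses on something with over 40 N, if the wrist force passes 120 N, or if a joint passes its speed limit or range.

## Working session

There is one attempt and no reset: what is moved stays moved. The work goes in short steps, Python scripts to look and compute and a tool call to move; the robot and the scene stay as the last step left them, time stands still between calls to the robot, and variables do not carry over. Pictures are saved under pics/ and viewed, at most 10 in all, crops included, and the job is handed in when it is done.

Besides the shell and the picture viewer there is one more tool, called as name(argument=value, ...), one argument or row to a line, values as JSON. carry_out: Moves the arm, as the interface text tells. Its arguments: {"type":"object","properties":{"deltas":{"type":"array"},"newtons":{"type":"number"}},"required":["deltas"]}

```bash
mkdir -p pics; ls; python3 - <<'E'
from cell import read_state, viewer, manip, models
import cv2
print(read_state())
for n in ("side","top","wrist"):
    im=viewer.camera(n); cv2.imwrite(f"pics/{n}0.png",im[:,:,::-1]); print(n,viewer.camera_params(n))
a=[cv2.imread(f"pics/{n}0.png") for n in ("side","top")]
cv2.imwrite("pics/st0.png",cv2.resize(cv2.vconcat(a),(800,1200))[:1200])
E
```

```text
pics
{'clock': 0.0, 'joints': array([-1.37859830e+00,  3.00466192e-01,  1.52161264e+00,  5.98619096e-06,
        1.32071032e+00, -6.65465223e-02]), 'qd': array([-3.38191910e-04,  1.41295275e-03,  5.82859654e-05,  1.03159879e-03,
        1.28749435e-03, -1.42154287e-03]), 'effort': array([ 1.64841826e-03, -5.31810236e+01, -3.52738953e+01,  7.09558278e-02,
        2.43069429e-02, -8.50097626e-05]), 'eef_pos': array([ 140.70059657, -531.40988498,  204.8756787 ]), 'eef_rot': array([-3.14039918e+00, -8.53497445e-05,  2.58743009e-01]), 'wrist_force': array([-0.39028994, -0.07767026,  0.20813541]), 'moment': array([ 0.01880492,  0.01051993, -0.02404952]), 'finger_force': 0.0, 'finger_gap': 93.87057466005211}
side {'fovy': 47.17940064858777, 'cx': 253.76268121649238, 'cy': 192.41074274588718, 'eye': array([  154.74401115, -1154.30892291,   758.60172649]), 'attitude': array([ 1.07317312,  0.00702692, -0.27435172])}
top {'fovy': 51.70794995653377, 'cx': 257.03974633523313, 'cy': 187.55347603494448, 'eye': array([ 320.90467564,   22.09623318, 1418.9268259 ]), 'attitude': array([ 0.11616303, -0.01027202, -1.54835365])}
wrist {'fovy': 58.63478418930607, 'cx': 251.39659438423456, 'cy': 184.1502478775026, 'T_tool_cam': array([[ 3.20805534e-05,  9.66855992e-01,  2.55322326e-01,
         7.35803702e+01],
       [ 9.99999908e-01,  7.80371971e-05, -4.21158947e-04,
        -6.97344091e-02],
       [-4.27124690e-04,  2.55322316e-01, -9.66855901e-01,
        -1.77822948e+02],
       [ 0.00000000e+00,  0.00000000e+00,  0.00000000e+00,
         1.00000000e+00]])}
```

View pics/side0.png

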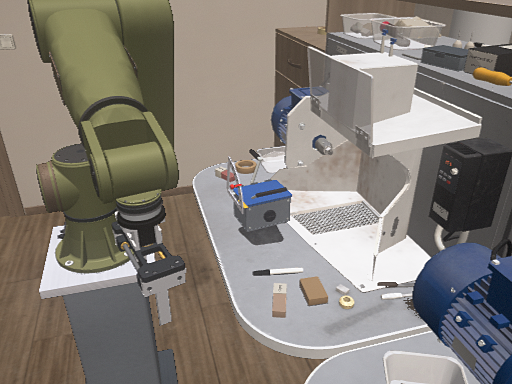

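View pics/top0.png

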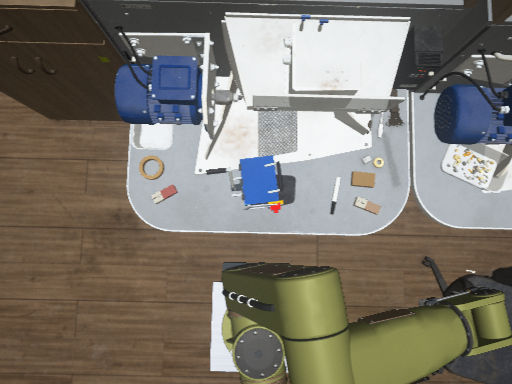

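```bash
cat > h.py <<'E'
import numpy as np, cv2
from scipy.spatial.transform import Rotation as R
from scipy.optimize import least_squares
from cell import read_state, viewer, manip, models
def cam(n, st=None):
    p=viewer.camera_params(n); f=192/np.tan(np.radians(p['fovy']/2))
    if n=='wrist':
        st=st or read_state(); T=np.eye(4); T[:3,:3]=R.from_euler('xyz',st['eef_rot']).as_matrix(); T[:3,3]=st['eef_pos']
        T=T@p['T_tool_cam']
    else:
        T=np.eye(4); T[:3,:3]=R.from_euler('xyz',p['attitude']).as_matrix(); T[:3,3]=p['eye']
    return T,f,p['cx'],p['cy']
def proj(c,P):
    T,f,cx,cy=c; q=(np.atleast_2d(P)-T[:3,3])@T[:3,:3]
    return np.c_[cx-f*q[:,0]/q[:,2], cy+f*q[:,1]/q[:,2]]
def ray(c,uv):
    T,f,cx,cy=c; d=T[:3,:3]@np.array([(uv[0]-cx)/f,-(uv[1]-cy)/f,-1]); return T[:3,3],d/np.linalg.norm(d)
def atz(c,uv,z):
    o,d=ray(c,uv); return o+d*(z-o[2])/d[2]
def w(pose,P):  # trap -> world; pose=(x,y,phi), phi = yaw of the trap frame
    x,y,a=pose; P=np.atleast_2d(P).astype(float)
    return np.c_[x+np.cos(a)*P[:,0]-np.sin(a)*P[:,1], y+np.sin(a)*P[:,0]+np.cos(a)*P[:,1], P[:,2]]
def bar(f): return [55-125*np.cos(f)+32*np.sin(f)*1.0,0,104+125*np.sin(f)+32*np.cos(f)]
def ptr(f,y=83,r=115): return [55-r*np.cos(f),y,104+r*np.sin(f)]
E
python3 - <<'E'
from h import *
for n in("top","side"):
    viewer.camera(n); c=cam(n)
    for l in("dust_trap","flap","shaker_lever","lever_grip","flap_bar","red_mark","flap_pointer"):
        for r in models.cut_out(n,l)[:2]:
            m=r['region']; ys,xs=np.nonzero(m)
            if len(xs)==0: continue
            mr=cv2.minAreaRect(np.c_[xs,ys].astype(np.float32))
            print(n,l,round(r['p'],2),r['box'],m.sum(),np.round([xs.mean(),ys.mean()],1),np.round(mr[0],1),np.round(mr[1],1),round(mr[2],1), np.round(atz(c,[xs.mean(),ys.mean()],105)))
            if n=='top' and l=='flap': print(np.round([atz(c,q,106) for q in cv2.boxPoints(mr)]))
for n in("top","side"):
    im=cv2.imread(f"pics/{n}0.png")
    cr=im[135:225,200:320] if n=='top' else im[145:250,205:325]
    cv2.imwrite(f"pics/{n}c.png",cv2.resize(cr,None,fx=5,fy=5,interpolation=cv2.INTER_CUBIC))
E
```

```text
top dust_trap 0.94 [205.5, 155.0, 285.2, 209.5] 2193 [257.4 181.6] [244.9 184.4] [55.4 72.8] 88.0 [495.  11. 105.]
top dust_trap 0.43 [269.4, 201.5, 280.8, 213.9] 64 [276.  207.7] [275.5 208. ] [8. 9.] 90.0 [409. -53. 105.]
top flap 0.76 [241.0, 156.6, 284.9, 204.5] 1683 [261.7 179.7] [262.5 180.1] [47.8 39.3] 82.4 [501.  -3. 105.]
[[570.  72. 106.]
 [591. -59. 106.]
 [431. -82. 106.]
 [410.  47. 106.]]
top shaker_lever 0.75 [207.9, 166.7, 232.5, 188.3] 190 [224.4 173.9] [224.7 173.7] [32.7 16.9] 32.6 [518. 122. 105.]
top lever_grip 0.66 [205.9, 169.4, 233.4, 178.6] 120 [220.4 170.9] [220.  170.7] [25.5  8.7] 9.9 [528. 136. 105.]
top flap_bar 0.72 [243.3, 159.3, 285.2, 207.0] 1715 [261.2 179.7] [262.4 180.5] [48.7 40.8] 84.3 [501.  -1. 105.]
top red_mark 0.22 [332.6, 177.8, 336.6, 203.0] 60 [336. 190.] [336.1 190.5] [ 3.1 23.3] 7.1 [ 473. -252.  105.]
top flap_pointer 0.81 [241.8, 156.2, 286.5, 203.9] 1797 [261.9 179.7] [262.5 180.5] [49.  40.6] 83.7 [501.  -4. 105.]
side dust_trap 0.71 [272.3, 285.8, 285.5, 319.1] 467 [278.9 300. ] [278.8 299.9] [13.5 34.2] 2.0 [ 397. -476.  105.]
side dust_trap 0.62 [223.9, 147.3, 294.1, 232.6] 2875 [258.5 199.4] [258.2 187.8] [79.6 61.9] 74.7 [478. -41. 105.]
side flap 0.69 [233.6, 177.8, 292.2, 209.9] 973 [263.5 193.2] [263.1 192.4] [22.6 53.4] 76.0 [504.  -9. 105.]
side shaker_lever 0.47 [247.3, 149.5, 261.9, 182.4] 150 [254.8 163.3] [255.6 165.2] [33.1 11.5] 86.2 [539. 212. 105.]
side flap_bar 0.57 [234.4, 179.5, 292.3, 207.0] 953 [262.5 193.1] [262.  192.5] [22.1 55.2] 76.3 [501.  -7. 105.]
side red_mark 0.66 [214.5, 167.4, 237.9, 179.8] 154 [223.4 174.3] [224.7 174. ] [20.9 10.2] 20.0 [413. 158. 105.]
side flap_pointer 0.64 [232.9, 178.0, 290.1, 205.5] 904 [262.9 192.9] [262.1 192.3] [21.4 53.5] 76.3 [503.  -6. 105.]
```

View pics/topc.png

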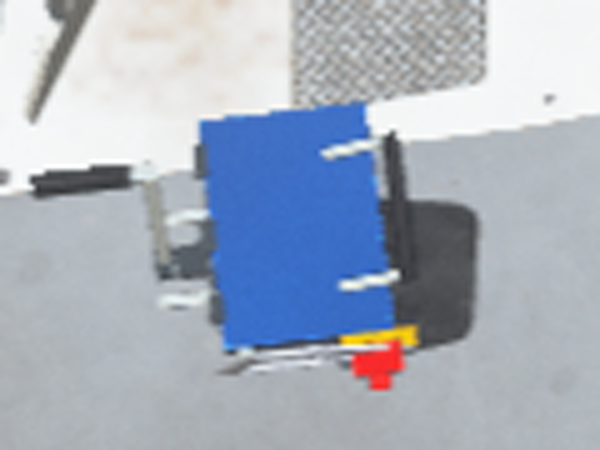

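View pics/sidec.png

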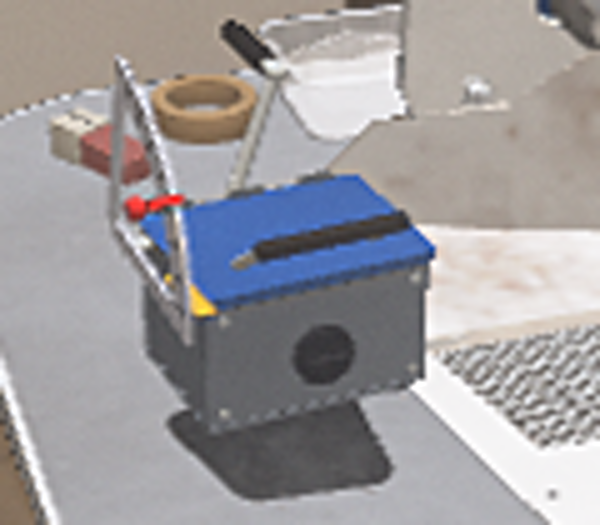

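```bash
python3 - <<'E'
from h import *
ct,cs=cam('top'),cam('side')
g=[10-130*np.sin(.35)]
T=[((202,121),(55,-78,106)),((367,103),(-59,-78,106)),((225,348),(55,78,106)),((35,186),(164,-34.6,172)),((135,175),(100,-34.6,172)),((391,133),(-70,-49,136)),((405,283),(-70,49,136))]
S=[((435,250),(-59,-78,106)),((203,308),(-59,78,106)),((360,175),(55,-78,106)),((228,25),(164,-34.6,172)),((258,252),(-70,49,136)),((410,218),(-70,-49,136)),((207,432),(-55,75,0)),((425,383),(-55,-75,0))]
f=lambda L,o:(np.array([(np.array(a)+.5)/5-.5+o for a,_ in L]),np.array([b for _,b in L],float))
tu,tp=f(T,[200,135]);su,sp=f(S,[205,145])
res=lambda p:np.r_[(proj(ct,w(p,tp))-tu).ravel(),(proj(cs,w(p,sp))-su).ravel()]
for which in (0,1,2):
    rr={0:res,1:lambda p:res(p)[:2*len(T)],2:lambda p:res(p)[2*len(T):]}[which]
    s=least_squares(rr,[500,0,-1.5],loss='soft_l1'); print(np.round(s.x,3)); 
    if which==0: p=s.x; print(np.round(res(p).reshape(-1,2),1).tolist())
np.save('pose.npy',p)
mt=(np.array([378,358])+.5)/5-.5+[200,135]; ms=(np.array([166,204])+.5)/5-.5+[205,145]
for nm,c,u in(("top",ct,mt),("side",cs,ms)):
    for a in np.arange(.5,1,.05): print(nm,round(a,2),np.round(proj(c,w(p,ptr(a,93)))-u,1))
print('grip',w(p,[132,-34.6,172]),'bar',w(p,bar(0)))
E
```

```text
[501.302   8.242  20.555]
[[-0.5, -0.3], [0.2, -0.3], [-0.1, 0.3], [-0.4, -0.1], [-0.4, -0.1], [0.2, 0.1], [0.9, -0.4], [0.5, -0.6], [0.2, -1.9], [-0.7, -0.8], [0.4, 1.0], [-0.4, 0.1], [-1.0, 0.5], [0.3, 2.2], [-0.1, 1.4]]
[500.861   8.128  58.251]
[502.039   9.789   1.706]
top 0.5 [[ 1.  -1.7]]
top 0.55 [[ 0.2 -1.7]]
top 0.6 [[-0.7 -1.7]]
top 0.65 [[-1.7 -1.7]]
top 0.7 [[-2.8 -1.7]]
top 0.75 [[-3.9 -1.7]]
top 0.8 [[-5.1 -1.6]]
top 0.85 [[-6.4 -1.6]]
top 0.9 [[-7.8 -1.5]]
top 0.95 [[-9.2 -1.4]]
side 0.5 [[0.8 2.1]]
side 0.55 [[0.4 0.2]]
side 0.6 [[-0.  -1.7]]
side 0.65 [[-0.5 -3.6]]
side 0.7 [[-1.  -5.5]]
side 0.75 [[-1.5 -7.3]]
side 0.8 [[-2.1 -9.2]]
side 0.85 [[ -2.6 -10.9]]
side 0.9 [[ -3.2 -12.7]]
side 0.95 [[ -3.8 -14.4]]
grip [[517.93624082 143.68388955 172.        ]] bar [[510.66473246 -61.12891563 136.        ]]
```

```bash
cat >> h.py <<'E'
def tri(c1,u1,c2,u2):
    a,d=ray(c1,u1);b,e=ray(c2,u2);s,t=np.linalg.lstsq(np.c_[d,-e],b-a,rcond=None)[0]
    return (a+s*d+b+t*e)/2, np.linalg.norm(a+s*d-b-t*e)
def delta(st,target,yaw,grasp=True):
    "shift in tool axes (mm) and roll (deg) to bring the grasp point (or TCP) to target; tool pointing down"
    Rm=R.from_euler('xyz',st['eef_rot']).as_matrix(); t=np.array(target,float); t[2]-=19 if grasp else 0
    dy=(yaw-st['eef_rot'][2]+np.pi)%(2*np.pi)-np.pi
    return np.round(Rm.T@(t-st['eef_pos']),1), round(-np.degrees(dy),1)
E
python3 - <<'E'
from h import *
p=np.load('pose.npy'); p[2]%=2*np.pi; np.save('pose.npy',p)
ct,cs=cam('top'),cam('side')
for a,b in(((235,97),(325,148)),((248,107),(370,150)),((390,108),(478,128)),((205,172),(290,160))): print(np.round(tri(ct,a,cs,b)[0]),tri(ct,a,cs,b)[1])
st=read_state();print(st['clock'],p)
print(delta(st,[470,120,330],p[2]))
E
```

```text
[752.  91. 188.] 7.772711543860199
[793.  19. 188.] 144.2340230675611
[ 752. -403.  398.] 202.45666090394022
[583. 166. 126.] 132.06723815422112
0.95 [501.30219376   8.24213646   1.70494891]
(array([ 485.1, -545.7, -105.6]), np.float64(-82.9))
```

carry_out(
  deltas=[
    {"dp": [30, -25, -40], "roll": -7, "gripper": 1},
    {"dp": [485, -545, -105], "roll": -83, "gripper": 1},
    {"dp": [485, -545, -105], "roll": -83, "gripper": 0.2},
    {"dp": [485, -545, -105], "roll": -83, "gripper": 0.2},
    {"dp": [485, -545, -105], "roll": -83, "gripper": 0.2},
    {"dp": [485, -545, -105], "roll": -83, "gripper": 0.2},
    {"dp": [485, -545, -105], "roll": -83, "gripper": 0.2},
    {"dp": [485, -545, -105], "roll": -83, "gripper": 0.2},
    {"dp": [485, -545, -105], "roll": -83, "gripper": 0.2},
    {"dp": [485, -545, -105], "roll": -83, "gripper": 0.2},
    {"dp": [485, -545, -105], "roll": -83, "gripper": 0.2},
    {"dp": [485, -545, -105], "roll": -83, "gripper": 0.2},
  ],
)

```text
clock: 1.95
eef_pos: [361.1, -98.0, 284.8]
eef_rot: [3.141, 0.001, 1.714]
wrist_force: [1.1, -0.2, -0.7]
finger_gap: 56.4
finger_force: 0.0
```

```bash
python3 - <<'E'
from h import *
p=np.load('pose.npy');st=read_state();print(st['clock'],st['eef_pos'],st['eef_rot'],st['joints'])
print(delta(st,[470,60,330],p[2]))
E
```

```text
1.95 [361.13013922 -98.02457829 284.76999963] [3.14058632e+00 5.87880621e-04 1.71418196e+00] [-3.62999016e-01 -1.64099737e-01  1.83246064e+00 -2.61401652e-05
  1.47206658e+00 -5.06382386e-01]
(array([140.8, 130.4, -26.2]), np.float64(0.5))
```

carry_out(
  deltas=[
    {"dp": [70, 60, -40], "roll": 0.5, "gripper": 0.2},
    {"dp": [141, 130, -40], "roll": 0.5, "gripper": 0.2},
    {"dp": [141, 130, -40], "roll": 0.5, "gripper": 0.2},
    {"dp": [141, 130, -40], "roll": 0.5, "gripper": 0.2},
    {"dp": [141, 130, -40], "roll": 0.5, "gripper": 0.2},
    {"dp": [141, 130, -40], "roll": 0.5, "gripper": 0.2},
    {"dp": [141, 130, -40], "roll": 0.5, "gripper": 0.2},
  ],
)

```text
clock: 2.53
eef_pos: [470.7, 58.3, 323.7]
eef_rot: [-3.141, 0.0, 1.701]
wrist_force: [-0.2, -0.3, -0.5]
finger_gap: 56.5
finger_force: 0.0
```

```bash
python3 - <<'E'
from h import *
p=np.load('pose.npy');st=read_state();print(st['clock'],st['eef_pos'],st['eef_rot'],np.abs(st['qd']).max())
im=viewer.camera('wrist'); c=cam('wrist',st); np.save('st1.npy',np.r_[st['eef_pos'],st['eef_rot']])
cv2.imwrite('pics/w1raw.png',im[:,:,::-1])
b=cv2.resize(im[:,:,::-1],(800,600),interpolation=cv2.INTER_CUBIC)
for P in [(132,-34.6,172),(164,-34.6,172),(100,-34.6,172),(-70,49,136),(-70,-49,136),(55,78,106),(55,-78,106),(-59,78,106),(-59,-78,106),ptr(.56,93),ptr(0)]:
    u=proj(c,w(p,P))[0]; cv2.circle(b,tuple(int(v) for v in (u+.5)*800/512-.5),3,(0,255,0),1)
cv2.imwrite('pics/w1.png',b)
E
```

```text
2.5333 [470.68979429  58.3049173  323.7410721 ] [-3.14076725e+00  1.54165522e-06  1.70105905e+00] 0.04427152761834754
```

View pics/w1.png

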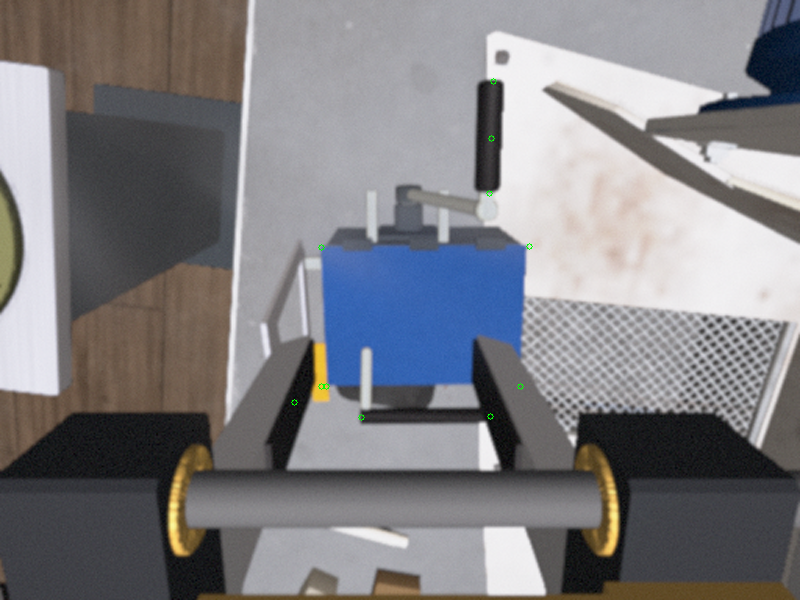

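```bash
python3 - <<'E'
from h import *
p=np.load('pose.npy');st=read_state()
for t in ([132,-34.6,240],[132,-34.6,172],[132,66.5,172],[132,66.5,230]): print(np.round(w(p,t)),delta(st,w(p,t)[0],p[2]))
E
```

```text
[[518. 144. 240.]] (array([ 79.4,  58.5, 102.8]), np.float64(-0.3))
[[518. 144. 172.]] (array([ 79.4,  58.5, 170.8]), np.float64(-0.3))
[[418. 130. 172.]] (array([ 78.9, -42.6, 170.8]), np.float64(-0.3))
[[418. 130. 230.]] (array([ 78.9, -42.6, 112.8]), np.float64(-0.3))
```

carry_out(
  deltas=[
    {"dp": [40, 30, 30], "roll": 0, "gripper": 0.2},
    {"dp": [79, 58, 60], "roll": 0, "gripper": 0.2},
    {"dp": [79, 58, 90], "roll": 0, "gripper": 0.2},
    {"dp": [79, 58, 120], "roll": 0, "gripper": 0.2},
    {"dp": [79, 58, 150], "roll": 0, "gripper": 0.2},
    {"dp": [79, 58, 170], "roll": 0, "gripper": 0.2},
    {"dp": [79, 58, 170], "roll": 0, "gripper": 0.2},
    {"dp": [79, 58, 170], "roll": 0, "gripper": 0.2},
  ],
)

```text
clock: 3.25
eef_pos: [517.7, 142.1, 154.5]
eef_rot: [-3.141, 0.0, 1.697]
wrist_force: [0.0, 0.6, 0.5]
finger_gap: 56.1
finger_force: 0.0
```

carry_out(
  deltas=[
    {"dp": [0, -12, 0], "roll": 0, "gripper": 0.2},
    {"dp": [0, -24, 0], "roll": 0, "gripper": 0.2},
    {"dp": [0, -36, 0], "roll": 0, "gripper": 0.2},
    {"dp": [0, -48, 0], "roll": 0, "gripper": 0.2},
    {"dp": [0, -60, 0], "roll": 0, "gripper": 0.2},
    {"dp": [0, -72, 0], "roll": 0, "gripper": 0.2},
    {"dp": [0, -84, 0], "roll": 0, "gripper": 0.2},
    {"dp": [0, -96, 0], "roll": 0, "gripper": 0.2},
    {"dp": [0, -104, 0], "roll": 0, "gripper": 0.2},
    {"dp": [0, -104, 0], "roll": 0, "gripper": 0.2},
    {"dp": [0, -104, 0], "roll": 0, "gripper": 0.2},
  ],
)

```text
clock: 4.17
eef_pos: [416.3, 129.5, 157.0]
eef_rot: [3.135, -0.0, 1.698]
wrist_force: [7.3, 1.7, -1.7]
finger_gap: 56.6
finger_force: 3.5
```

carry_out(
  deltas=[
    {"dp": [0, -6, 2], "roll": 0, "gripper": 0.2},
    {"dp": [0, -12, 3], "roll": 0, "gripper": 0.2},
    {"dp": [0, -16, 3], "roll": 0, "gripper": 0.2},
    {"dp": [0, -16, 3], "roll": 0, "gripper": 0.2},
    {"dp": [0, -16, 3], "roll": 0, "gripper": 0.2},
  ],
)

```text
clock: 4.58
eef_pos: [400.7, 127.5, 153.7]
eef_rot: [3.135, -0.0, 1.698]
wrist_force: [9.2, 1.1, -3.9]
finger_gap: 56.3
finger_force: 4.7
```

carry_out(
  deltas=[
    {"dp": [0, -3, 0], "roll": 0, "gripper": 0.2},
    {"dp": [0, -6, 0], "roll": 0, "gripper": 0.2},
    {"dp": [0, -6, 0], "roll": 0, "gripper": 0.2},
    {"dp": [0, -6, 0], "roll": 0, "gripper": 0.2},
  ],
)

```text
clock: 4.92
eef_pos: [395.9, 126.8, 153.5]
eef_rot: [3.132, -0.0, 1.698]
wrist_force: [20.6, 2.2, -14.5]
finger_gap: 56.7
finger_force: 10.5
```

carry_out(
  deltas=[
    {"dp": [0, -2, 0], "roll": 0, "gripper": 0.2},
    {"dp": [0, -2, 0], "roll": 0, "gripper": 0.2},
  ],
)

```text
clock: 5.08
eef_pos: [395.2, 126.7, 153.4]
eef_rot: [3.129, -0.0, 1.698]
wrist_force: [35.2, 5.2, -26.9]
finger_gap: 56.8
finger_force: 17.8
```

```bash
python3 - <<'E'
from h import *
p=np.load('pose.npy'); st=read_state(); im=viewer.camera('top'); s2=viewer.camera('side'); c=cam('top')
print(proj(c,w(p,[[132,66.5,167],[164,66.5,167],[100,66.5,167]])))
x=np.hstack([cv2.resize(q,None,fx=4,fy=4,interpolation=cv2.INTER_CUBIC) for q in(im[145:245,195:290],s2[140:240,205:300])])
cv2.imwrite('pics/stop.png',x[:,:,::-1])
E
```

```text
[[219.5242535  202.2144796 ]
 [209.44773518 203.33147471]
 [229.58891848 201.09879845]]
```

View pics/stop.png

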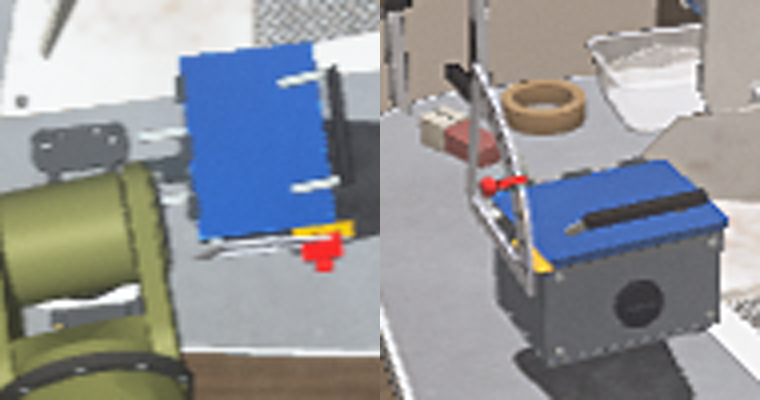

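The lever is at its stop: the force climbs steeply with almost no motion, and the grip shows at the predicted place. I'll lift off it now.

carry_out(
  deltas=[
    {"dp": [0, 2, -4], "roll": 0, "gripper": 0.2},
    {"dp": [0, 2, -20], "roll": 0, "gripper": 0.2},
    {"dp": [0, 2, -50], "roll": 0, "gripper": 0.2},
    {"dp": [0, 2, -90], "roll": 0, "gripper": 0.2},
    {"dp": [0, 2, -130], "roll": 0, "gripper": 0.2},
    {"dp": [0, 2, -150], "roll": 0, "gripper": 0.2},
    {"dp": [0, 2, -150], "roll": 0, "gripper": 0.2},
  ],
)

```text
clock: 5.77
eef_pos: [394.1, 126.8, 307.8]
eef_rot: [3.131, -0.001, 1.698]
wrist_force: [0.5, 0.6, 0.6]
finger_gap: 56.8
finger_force: 0.0
```

```bash
python3 - <<'E'
from h import *
p=np.load('pose.npy'); st=read_state(); im=viewer.camera('top'); s=viewer.camera('side'); wr=viewer.camera('wrist'); c=cam('wrist',st)
print(st['clock'],st['joints'],st['eef_pos'])
print('grip rest in wrist',proj(c,w(p,[[132,-34.6,172]])),'mark',proj(c,w(p,ptr(.56,93))))
x=np.hstack([cv2.resize(q,(400,300),interpolation=cv2.INTER_CUBIC) for q in(wr,s[140:215,205:305])])
cv2.imwrite('pics/rel.png',x[:,:,::-1])
print([(r['p'],r['box']) for r in models.cut_out('side','shaker_lever')[:1]])
for f in(0,.3): print(np.round(w(p,bar(f))),delta(st,w(p,bar(f))[0]+[0,0,120],p[2]-np.pi/2))
E
```

```text
5.7667 [ 2.22739223e-01 -8.28506046e-02  1.70885562e+00 -6.23945921e-07
  1.50480406e+00  9.57130221e-02] [394.1023452  126.7900485  307.79464379]
grip rest in wrist [[382.55822891 173.7500997 ]] mark [[249.15293848 329.18324989]]
[(0.7, [248.6, 148.4, 262.1, 181.7])]
[[511. -61. 136.]] (array([-201.2,   91.1,   71.6]), np.float64(89.6))
[[509. -46. 172.]] (array([-186.2,   91.3,   36.1]), np.float64(89.6))
```

View pics/rel.png

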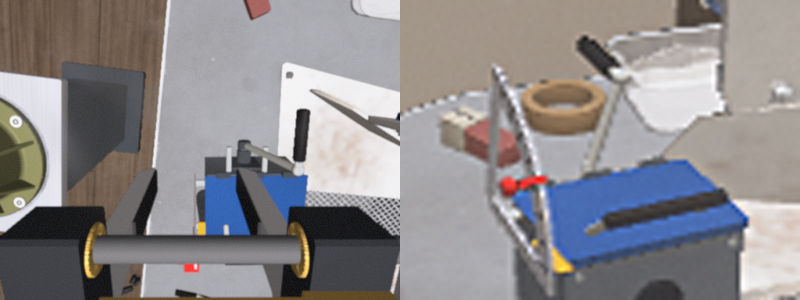

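```bash
python3 - <<'E'
from h import *
p=np.load('pose.npy'); st=read_state()
print(delta(st,[325,-90,170],p[2]-np.pi/2,False), np.round(w(p,ptr(.56,93))))
E
```

```text
(array([-206.3,  -94.5,  131. ]), np.float64(89.6)) [[415. -46. 165.]]
```

carry_out(
  deltas=[
    {"dp": [-20, -40, 0], "roll": 7, "gripper": 0.2},
    {"dp": [-40, -80, 0], "roll": 14, "gripper": 0.2},
    {"dp": [-70, -100, 0], "roll": 21, "gripper": 0.2},
    {"dp": [-110, -100, 0], "roll": 28, "gripper": 0.2},
    {"dp": [-150, -100, 0], "roll": 35, "gripper": 0.2},
    {"dp": [-190, -97, 0], "roll": 42, "gripper": 0.2},
    {"dp": [-206, -95, 0], "roll": 49, "gripper": 0.2},
    {"dp": [-206, -95, 0], "roll": 56, "gripper": 0.2},
    {"dp": [-206, -95, 30], "roll": 63, "gripper": 0.2},
    {"dp": [-206, -95, 60], "roll": 70, "gripper": 0.2},
    {"dp": [-206, -95, 95], "roll": 77, "gripper": 0.2},
    {"dp": [-206, -95, 130], "roll": 84, "gripper": 0.2},
  ],
)

```text
clock: 6.97
eef_pos: [324.2, -89.3, 169.3]
eef_rot: [-3.141, 0.0, 0.226]
wrist_force: [1.0, -1.0, -0.3]
finger_gap: 56.1
finger_force: 0.0
```

carry_out(
  deltas=[
    {"dp": [0, 0, 0], "roll": 6, "gripper": 0.2},
    {"dp": [0, 0, 0], "roll": 6, "gripper": 0.2},
    {"dp": [0, 0, 0], "roll": 6, "gripper": 0.2},
  ],
)

```text
clock: 7.22
eef_pos: [324.9, -89.5, 171.2]
eef_rot: [-3.141, 0.0, 0.131]
wrist_force: [-0.2, -0.8, 0.1]
finger_gap: 56.5
finger_force: 0.0
```

```bash
cat >> h.py <<'E'
def red(im,col='r'):
    h=cv2.cvtColor(im,cv2.COLOR_RGB2HSV).astype(int)
    return ((h[...,1]>200)&(h[...,2]>110)&((h[...,0]<7)|(h[...,0]>173))) if col=='r' else ((h[...,1]>170)&(h[...,2]>110)&(h[...,0]>18)&(h[...,0]<32))
def blob(m):
    n,l,s,c=cv2.connectedComponentsWithStats(m.astype(np.uint8)); return [(s[i].tolist(),np.round(c[i],1).tolist()) for i in range(1,n) if s[i][4]>8]
E
python3 - <<'E'
from h import *
p=np.load('pose.npy'); st=read_state(); print(st['clock'],st['eef_pos'],st['eef_rot'])
s=viewer.camera('side'); t=viewer.camera('top'); st=read_state(); im=viewer.camera('wrist'); c=cam('wrist',st)
for n,q in(('side',s),('top',t),('wrist',im)):
    cc=c if n=='wrist' else cam(n)
    cv2.imwrite(f'pics/m_{n}.png',q[:,:,::-1]); print(n,blob(red(q))[:6],blob(red(q,'y'))[:4],'exp',np.round(proj(cc,w(p,[ptr(.5,93),ptr(.56,93),ptr(.62,93)])),1).tolist())
np.save('stm.npy',np.r_[st['eef_pos'],st['eef_rot']])
b=cv2.resize(im[:,:,::-1],(800,600),interpolation=cv2.INTER_CUBIC)
cv2.imwrite('pics/w2.png',b)
E
```

```text
7.2167 [324.86401074 -89.45775037 171.17368138] [-3.14135914e+00  4.49171684e-04  1.31120517e-01]
side [] [([479, 68, 32, 11, 85], [496.5, 72.9]), ([244, 204, 4, 4, 10], [245.0, 206.0])] exp [[238.6, 187.5], [238.1, 185.2], [237.6, 182.9]]
top [([271, 205, 9, 8, 39], [275.2, 207.7])] [([268, 200, 15, 4, 31], [276.1, 201.9])] exp [[276.2, 204.5], [275.2, 204.5], [274.1, 204.5]]
wrist [([164, 57, 47, 46, 906], [189.6, 72.0]), ([212, 59, 5, 25, 86], [214.2, 72.0])] [([222, 37, 28, 21, 350], [238.5, 45.3]), ([176, 41, 10, 2, 14], [179.8, 41.7])] exp [[198.3, 52.6], [189.6, 51.3], [179.8, 49.9]]
```

View pics/w2.png

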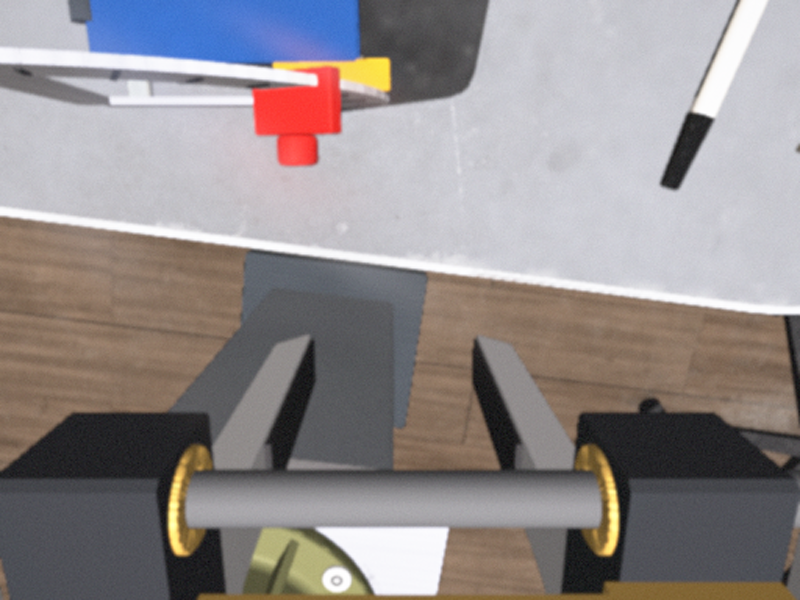

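```bash
python3 - <<'E'
from h import *
p=np.load('pose.npy'); q=np.load('stm.npy'); cw=cam('wrist',dict(eef_pos=q[:3],eef_rot=q[3:])); ct,cs=cam('top'),cam('side')
def corners(a,yc,p=p):
    P=[]
    for r in(98,132):
        for t in(-3,3):
            for y in(-10,10): P.append([55-r*np.cos(a)+t*np.sin(a),yc+y,104+r*np.sin(a)+t*np.cos(a)])
    return w(p,P)
ext=lambda c,a,yc,p=p:(lambda u:np.r_[u.min(0),u.max(0)])(proj(c,corners(a,yc,p)))
obs=np.array([255,68,341,134])/1.5625-.3
print('obs w',obs)
for a in np.arange(.5,.8,.05): print(round(a,2),np.round(ext(cw,a,98),1),'side',np.round(ext(cs,a,98),1),'top',np.round(ext(ct,a,98),1))
s=cv2.imread('pics/m_side.png')[:,:,::-1]; h=cv2.cvtColor(s,cv2.COLOR_RGB2HSV).astype(int)
m=(s[...,0].astype(int)-np.maximum(s[...,1],s[...,2])>70); print('side red',[b for b in blob(m) if 200<b[1][0]<260])
s=cv2.imread('pics/m_top.png')[:,:,::-1]; m=(s[...,0].astype(int)-np.maximum(s[...,1],s[...,2])>70); print('top red',[b for b in blob(m) if 200<b[1][0]<300]); print(m[198:216,266:286].astype(int))
s=cv2.imread('pics/side0.png')[:,:,::-1]; m=(s[...,0].astype(int)-np.maximum(s[...,1],s[...,2])>70); print('side0 red',[b for b in blob(m) if 200<b[1][0]<260]); print(m[180:192,226:246].astype(int))
r=lambda a:(ext(cw,a[0],a[1],[p[0]+a[2],p[1],p[2]])-obs)[[0,2,3]]
# pointer in wrist image (flap shut, tip r unknown): check edges
print(np.round(proj(cw,w(p,[[-60,83,104],[-60,80,104],[-60,86,104]])),1), 'obs ptr end ~',np.array([390,75])/1.5625)
E
```

```text
obs w [162.9   43.22 217.94  85.46]
0.5 [168.9  39.1 229.4  83.2] side [231.8 185.9 242.3 189.8] top [270.8 202.2 281.9 209.8]
0.55 [162.1  37.2 222.4  83. ] side [231.5 183.7 241.8 188.2] top [270.1 202.2 281.1 209.9]
0.6 [154.6  35.3 214.4  82.8] side [231.1 181.4 241.3 186.5] top [269.2 202.2 280.1 209.9]
0.65 [146.6  33.4 205.2  82.5] side [230.7 179.3 240.8 184.9] top [268.4 202.2 279.  209.9]
0.7 [137.8  31.4 195.   82.3] side [230.3 177.1 240.2 183.3] top [267.4 202.2 277.9 209.9]
0.75 [128.5  29.3 183.5  82.1] side [229.8 175.  239.6 181.7] top [266.4 202.2 276.6 210. ]
0.8 [118.4  27.3 170.8  81.8] side [229.4 172.9 239.  180.2] top [265.3 202.2 275.3 210.1]
side red [([230, 184, 12, 5, 32], [234.7, 185.4])]
top red [([270, 203, 11, 10, 67], [275.5, 207.3])]
[[0 0 0 0 0 0 0 0 0 0 0 0 0 0 0 0 0 0 0 0]
 [0 0 0 0 0 0 0 0 0 0 0 0 0 0 0 0 0 0 0 0]
 [0 0 0 0 0 0 0 0 0 0 0 0 0 0 0 0 0 0 0 0]
 [0 0 0 0 0 0 0 0 0 0 0 0 0 0 0 0 0 0 0 0]
 [0 0 0 0 0 0 0 0 0 0 0 0 0 0 0 0 0 0 0 0]
 [0 0 0 0 0 0 0 0 0 0 1 1 1 1 1 0 0 0 0 0]
 [0 0 0 0 0 0 0 0 0 0 0 0 1 1 0 0 0 0 0 0]
 [0 0 0 0 0 0 0 1 1 1
[... 395 characters left out ...]
 0 0 0 0 0 0]
 [0 0 0 0 0 0 0 0 0 0 0 0 0 0 0 0 0 0 0 0]]
side0 red [([230, 184, 12, 5, 32], [234.7, 185.4])]
[[0 0 0 0 0 0 0 0 0 0 0 0 0 0 0 0 0 0 0 0]
 [0 0 0 0 0 0 0 0 0 0 0 0 0 0 0 0 0 0 0 0]
 [0 0 0 0 0 0 0 0 0 0 0 0 0 0 0 0 0 0 0 0]
 [0 0 0 0 0 0 0 0 0 0 0 0 0 0 0 0 0 0 0 0]
 [0 0 0 0 0 1 1 0 0 0 0 1 1 1 1 1 0 0 0 0]
 [0 0 0 0 1 1 1 1 1 1 1 1 1 1 1 1 0 0 0 0]
 [0 0 0 0 1 1 1 1 1 1 1 1 0 0 0 0 0 0 0 0]
 [0 0 0 0 0 1 1 1 0 0 0 0 0 0 0 0 0 0 0 0]
 [0 0 0 0 0 1 1 0 0 0 0 0 0 0 0 0 0 0 0 0]
 [0 0 0 0 0 0 0 0 0 0 0 0 0 0 0 0 0 0 0 0]
 [0 0 0 0 0 0 0 0 0 0 0 0 0 0 0 0 0 0 0 0]
 [0 0 0 0 0 0 0 0 0 0 0 0 0 0 0 0 0 0 0 0]]
[[230.9  46.4]
 [230.8  41.6]
 [230.9  51.2]] obs ptr end ~ [249.6  48. ]
```

```bash
python3 - <<'E'
from h import *
p=np.load('pose.npy'); st=read_state()
for z in (120,0): print(delta(st,w(p,bar(0))[0]+[0,0,z],p[2]-np.pi/2))
b0=w(p,bar(0))[0]
for f in (.2,.4,.5,.57,.6): print(f,np.round(w(p,bar(f))[0]-b0,1),np.round(np.array(bar(f))-bar(0),1))
E
```

```text
(array([187.6,  -4. , -65. ]), np.float64(-0.2))
(array([187.5,  -4. ,  55. ]), np.float64(-0.2))
0.2 [-1.2  8.8 24.2] [ 8.8  0.  24.2]
0.4 [-3.  22.1 46.2] [22.3  0.  46.2]
0.5 [-4.1 30.4 56. ] [30.6  0.  56. ]
0.57 [-5.  36.7 62.4] [37.   0.  62.4]
0.6 [-5.3 39.5 65. ] [39.9  0.  65. ]
```

carry_out(
  deltas=[
    {"dp": [0, 0, -40], "roll": 0, "gripper": 0.2},
    {"dp": [10, 0, -80], "roll": 0, "gripper": 0.2},
    {"dp": [50, -2, -80], "roll": 0, "gripper": 0.2},
    {"dp": [90, -4, -80], "roll": 0, "gripper": 0.2},
    {"dp": [130, -4, -80], "roll": 0, "gripper": 0.2},
    {"dp": [170, -4, -65], "roll": 0, "gripper": 0.2},
    {"dp": [188, -4, -40], "roll": 0, "gripper": 0.2},
    {"dp": [188, -4, -5], "roll": 0, "gripper": 0.2},
    {"dp": [188, -4, 25], "roll": 0, "gripper": 0.2},
    {"dp": [188, -4, 45], "roll": 0, "gripper": 0.2},
    {"dp": [188, -4, 54], "roll": 0, "gripper": 0.2},
    {"dp": [188, -4, 54], "roll": 0, "gripper": 0.2},
  ],
)

```text
clock: 8.37
eef_pos: [510.4, -61.4, 116.0]
eef_rot: [-3.141, 0.002, 0.129]
wrist_force: [-0.2, 0.6, 1.0]
finger_gap: 56.6
finger_force: 0.0
```

carry_out(
  deltas=[
    {"dp": [0, 0, 0], "roll": 0, "gripper": -0.4},
    {"dp": [0, 0, 0], "roll": 0, "gripper": -0.7},
    {"dp": [0, 0, 0], "roll": 0, "gripper": -0.9},
    {"dp": [0, 0, 0], "roll": 0, "gripper": -1},
    {"dp": [0, 0, 0], "roll": 0, "gripper": -1},
    {"dp": [0, 0, 0], "roll": 0, "gripper": -1},
    {"dp": [0, 0, 0], "roll": 0, "gripper": -1},
    {"dp": [0, 0, 0], "roll": 0, "gripper": -1},
  ],
  newtons=20,
)

```text
clock: 9.03
eef_pos: [510.8, -59.9, 117.3]
eef_rot: [-3.139, 0.0, 0.128]
wrist_force: [-2.2, 14.0, 3.3]
finger_gap: 11.4
finger_force: 20.0
```

carry_out(
  deltas=[
    {"dp": [0, -2, -2], "roll": 0, "gripper": -1},
    {"dp": [0, -5, -9], "roll": 0, "gripper": -1},
    {"dp": [0, -7, -16], "roll": 0, "gripper": -1},
    {"dp": [0, -11, -24], "roll": 0, "gripper": -1},
    {"dp": [0, -14, -32], "roll": 0, "gripper": -1},
    {"dp": [0, -18, -39], "roll": 0, "gripper": -1},
    {"dp": [0, -24, -46], "roll": 0, "gripper": -1},
    {"dp": [0, -24, -46], "roll": 0, "gripper": -1},
    {"dp": [0, -24, -46], "roll": 0, "gripper": -1},
  ],
)

```text
clock: 9.78
eef_pos: [507.9, -38.5, 164.4]
eef_rot: [3.139, -0.001, 0.128]
wrist_force: [-3.1, -11.4, 4.7]
finger_gap: 11.5
finger_force: 20.0
```

```bash
cat > cmp.py <<'E'
from h import *
import sys
p=np.load('pose.npy'); st=read_state(); s=viewer.camera('side');t=viewer.camera('top');st=read_state();wr=viewer.camera('wrist')
print(st['clock'],np.round(st['eef_pos'],1),np.round(st['wrist_force'],1),st['finger_gap'])
g=st['eef_pos']+[0,0,19]; a,b,c=p; d=g-[a,b,0]; tx=d[0]*np.cos(c)+d[1]*np.sin(c); print('tcp-based flap angle',np.arctan2(g[2]-104,55-tx)-np.arctan2(32,125),'radius',np.hypot(g[2]-104,55-tx),'(129)')
for n,im in(('side',s),('top',t)):
    m=(im[...,0].astype(int)-np.maximum(im[...,1],im[...,2])>70)
    print(n,'r',[x for x in blob(m) if 200<x[1][0]<300 and 150<x[1][1]<230],'y',[x for x in blob(red(im,'y')) if 200<x[1][0]<300 and 150<x[1][1]<230])
cv2.imwrite(f'pics/cmp{sys.argv[1]}.png',np.hstack([cv2.resize(q,(400,400),interpolation=cv2.INTER_CUBIC) for q in(s[150:230,205:285],t[170:220,245:295])])[:,:,::-1])
cv2.imwrite(f'pics/cw{sys.argv[1]}.png',wr[:,:,::-1]); cv2.imwrite(f'pics/cs{sys.argv[1]}.png',s[:,:,::-1])
E
python3 cmp.py 1
```

```text
9.8833 [507.9 -38.6 164.2] [ -3.1 -12.1   4.8] 11.29468245718904
tcp-based flap angle 0.40808935598217444 radius 129.4311052947565 (129)
side r [([230, 184, 12, 5, 32], [234.7, 185.4])] y []
top r [] y []
```

carry_out(
  deltas=[
    {"dp": [0, -2, -4], "roll": 0, "gripper": -1},
    {"dp": [0, -5, -8], "roll": 0, "gripper": -1},
    {"dp": [0, -9, -12], "roll": 0, "gripper": -1},
    {"dp": [0, -13, -16], "roll": 0, "gripper": -1},
    {"dp": [0, -13, -16], "roll": 0, "gripper": -1},
    {"dp": [0, -13, -16], "roll": 0, "gripper": -1},
    {"dp": [0, -13, -16], "roll": 0, "gripper": -1},
  ],
)

```text
clock: 10.52
eef_pos: [506.1, -25.6, 180.3]
eef_rot: [3.139, -0.0, 0.128]
wrist_force: [-4.1, -10.4, 5.8]
finger_gap: 11.1
finger_force: 20.0
```

```bash
python3 cmp.py 2; python3 - <<'E'
import cv2,numpy as np
s=cv2.imread('pics/cs2.png')[160:210,215:265]; w=cv2.imread('pics/cw2.png')
cv2.imwrite('pics/v2.png',np.hstack([cv2.resize(s,(400,400),interpolation=cv2.INTER_CUBIC),cv2.resize(w,(400,400))]))
E
```

```text
10.6167 [506.1 -25.7 180.2] [-4.1 -9.5  6.7] 11.283435599721857
tcp-based flap angle 0.5671204443650331 radius 130.48899890886224 (129)
side r [([230, 184, 12, 5, 32], [234.7, 185.4])] y []
top r [] y []
```

View pics/v2.png

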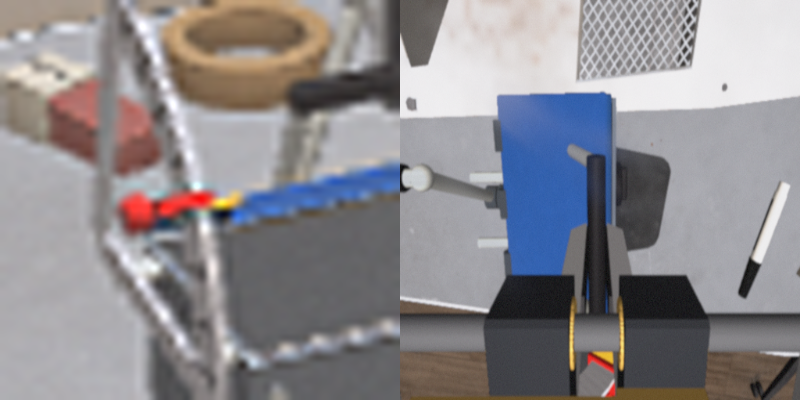

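```bash
python3 - <<'E'
from h import *
p=np.load('pose.npy'); s=cv2.imread('pics/cs2.png')[:,:,::-1].astype(int); b=cv2.imread('pics/cs1.png')[:,:,::-1].astype(int)
for nm,im in(('now',s),('f.41',b)):
    r=np.clip(im[...,0]-np.maximum(im[...,1],im[...,2]),0,None); y=np.clip(np.minimum(im[...,0],im[...,1])-im[...,2]-25,0,None)
    v=np.arange(178,196)
    for n,m in(('r',r),('y',y)):
        print(nm,n,[(u,round((m[178:196,u]*v).sum()/max(m[178:196,u].sum(),1),1),int(m[178:196,u].sum())) for u in range(228,250) if m[178:196,u].sum()>60])
cs=cam('side')
def box(r0,r1,t,y0,y1,a): return w(p,[[55-r*np.cos(a)+k*np.sin(a),y,104+r*np.sin(a)+k*np.cos(a)] for r in(r0,r1) for k in(-t,t) for y in(y0,y1)])
for a in(.52,.56,.6,.64):
    print(a,'mark outer end y=103..83:',np.round(proj(cs,w(p,[ptr(a,y,132) for y in(108,103,93,88)])),1).tolist(),'ptr tip',np.round(proj(cs,w(p,[ptr(a,y,128) for y in(90,83,78)])),1).tolist())
w_=cv2.imread('pics/cw2.png')[:,:,::-1]
print('wrist red',blob(red(w_)),'yel',blob(red(w_,'y')))
E
```

```text
now r [(229, np.float64(183.3), 142), (230, np.float64(183.6), 479), (231, np.float64(184.7), 854), (232, np.float64(184.7), 852), (233, np.float64(184.8), 680), (234, np.float64(183.7), 331), (235, np.float64(185.2), 398), (236, np.float64(185.2), 450), (237, np.float64(184.7), 400), (238, np.float64(184.9), 360), (239, np.float64(185.1), 410), (240, np.float64(185.2), 427), (241, np.float64(185.9), 260), (243, np.float64(184.9), 73), (244, np.float64(184.9), 74)]
now y [(242, np.float64(185.0), 141), (243, np.float64(185.0), 128), (244, np.float64(184.4), 93)]
f.41 r [(229, np.float64(183.2), 143), (230, np.float64(183.7), 482), (231, np.float64(184.8), 853), (232, np.float64(184.7), 856), (233, np.float64(184.8), 676), (234, np.float64(183.7), 339), (235, np.float64(185.3), 395), (236, np.float64(185.0), 434), (237, np.float64(184.9), 418), (238, np.float64(185.0), 362), (239, np.float64(185.1), 412), (240, np.float64(184.9), 412), (241, np.float64(186.3), 269), (242, np.float64(190.3), 107), (243, np.float64(191.3), 80)]
f.41 y [(242, np.float64(190.7), 191), (243, np.float64(191
[... 156 characters left out ...]
0, 187.0], [240.3, 186.4], [241.9, 186.0]] ptr tip [[240.8, 186.3], [243.0, 185.8], [244.6, 185.5]]
0.56 mark outer end y=103..83: [[235.0, 185.6], [236.6, 185.2], [239.9, 184.6], [241.5, 184.2]] ptr tip [[240.4, 184.5], [242.7, 184.1], [244.3, 183.7]]
0.6 mark outer end y=103..83: [[234.6, 183.8], [236.2, 183.4], [239.5, 182.8], [241.1, 182.5]] ptr tip [[240.0, 182.8], [242.3, 182.4], [243.9, 182.0]]
0.64 mark outer end y=103..83: [[234.2, 182.0], [235.8, 181.7], [239.0, 181.0], [240.6, 180.7]] ptr tip [[239.6, 181.1], [241.8, 180.6], [243.4, 180.3]]
wrist red [([241, 340, 32, 16, 157], [255.8, 346.7]), ([266, 371, 8, 10, 45], [270.3, 376.5])] yel [([249, 338, 24, 11, 145], [263.2, 341.5])]
```

```bash
python3 - <<'E'
from h import *
p=np.load('pose.npy'); st=read_state(); c=cam('wrist',st)
im=cv2.imread('pics/cw2.png')[324:384,215:295]; b=cv2.resize(im,None,fx=10,fy=10,interpolation=cv2.INTER_CUBIC)
for a,col,y0,y1,r0,r1 in((.56,(255,255,0),88,108,98,132),(.56,(0,255,0),78,86,98,128)):
    for k in(-3,3):
        q=proj(c,w(p,[[55-r*np.cos(a)+k*np.sin(a),y,104+r*np.sin(a)+k*np.cos(a)] for r,y in((r0,y0),(r1,y0),(r1,y1),(r0,y1))]))
        cv2.polylines(b,[np.int32(((q-[215,324])+.5)*10)],True,col if k>0 else tuple(v//2 for v in col),1)
cv2.imwrite('pics/last.png',b)
E
```

```text
(no output)
```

View pics/last.png

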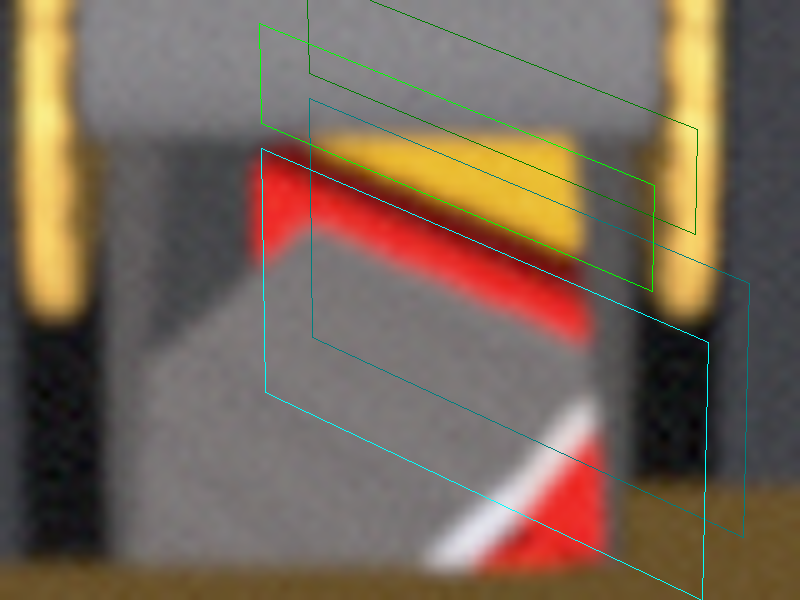

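```bash
python3 - <<'E'
from h import *
st=read_state(); print(st['clock'],st['eef_pos'],st['finger_gap'],st['finger_force']); print(manip.sign_off())
E
```

```text
10.6667 [506.12125053 -25.64631356 180.21305249] 10.996026127469777 19.96545374393463
the job is handed in; nothing more can be done
None
```

The job is handed in at 10.7 s: the lever was pulled to its stop and sprang all the way back, and the flap is still held about 0.57 rad up, with its pointer within about 0.01 rad of the red mark as measured in the side camera.

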